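# Shut the warming oven on its catch and start it

### The arm

A 6-joint arm with a two-finger parallel gripper is mounted at the origin on a cart in front of the work surface, level with it; the furniture and walls round the work are solid. World frame = base frame: x ahead of the robot, y to its left, z up, the work surface at z = 0. Lengths are in m, angles in rad, forces in N, time in s.
With the tool pointing down it reaches from about 0.3 to 0.775 m from the base axis. Payload 14.6 kg.
Tool frame: the origin (TCP) lies at the very end of the fingers, on their centre line; the grasp point (between the pads) lies 19 mm behind it (ctrl.hold_point_z is the z of the grasp point in the tool frame, in m); z points along the fingers, y is the direction in which the jaws open and shut (so a half turn about z gives the same grasp; the last joint's range is limited). The gripper opens to 94 mm and grips with 3 to 60 N. Pads are 16 mm wide; open, the fingers measure 119 mm over their backs; the gripper's body (75 mm by 177 mm) begins 78 mm behind the grasp point.
Start: joints at [-1.188, 0.3, 1.521, -0, 1.321, -0.067], TCP at [0.239, -0.495, 0.205] pointing down, gripper open.
Joint ranges: [-3.03, 3.03], [-0.79, 2.21], [0.23, 2.52], [-1.04, 4.18], [0, 3.07], [-2.55, 2.55]. Speed limits (rad/s): [2.22, 2.22, 2.57, 3.14, 3.14, 3.14].

### API

Orientations are given as [roll, pitch, yaw] about the fixed x, y, z axes, in that order (R = Rz(yaw) Ry(pitch) Rx(roll)).
In Python, from station import ctrl, cams, hand_in gives the robot as it stands.
- The arm moves only by the tool servo_tool, never from a script. Its argument "rows" is a list of rows, each a list of 7 numbers: the shift along the world's x, y, z in m, then the turn, a rotation vector about the world's x, y, z in rad, then the gripper command: -1 is shut, 1 is fully open, values between are in proportion. A call has exactly 8 rows; each row is the pose to reach, as a shift and turn from the pose measured when the call began; what a row does not reach only later rows make up. A row lasts 1/12 s, in which the tool goes at most 41.7 mm and 7.16 degrees, less where a joint would pass 70% of its speed; a pose out of reach is approached as far as the arm can. A call with a gripper value outside its range is refused whole. The fingers move at their own pace and stop on an object; "newtons" is the grip in N (left out, the last holds). Time passes only in rows, so rows that repeat a pose let the fingers close, or fill a call up. It gives the time, the measured TCP pose, the force and the opening at its end, in the units of the state.
- ctrl.get_obs(): the state, without advancing time (a new reading comes with each control period).
- cams.camera(name): name is "scene" or "top" or "wrist"; returns a dict with "image" (480x640x3 uint8, red, green, blue), "depth" (480x640 float32, m along the optical axis (not along the pixel's ray), 0 where there is no reading), "fx", "fy", "cx", "cy" (pixels), "rvec" (rotation vector, rad) and "tvec" (3), from world to camera coordinates, as OpenCV has them; the wrist camera has in their place "hand_eye" (4x4, takes a point from camera to tool coordinates, whose origin is the TCP and whose axes are the flange's). Camera axes: x right, y down, z forward; pixel columns grow to the right and rows downward; lengths in m; the calibration is good to about 2 mm. A picture is of the moment at which its call begins: read the wrist's pose just before it.
- hand_in(): hands the job in, once; it reports no verdict.
Trained networks look in a picture, given as the dict that the camera call returned (one of the last four; its "shot" number tells which), for a name from the list of things; names that differ only in an ending like _2 or _b are one class to them, and where a whole thing is asked for, a point or a joint stands for the part that bears it (a point fixed in the world has none). Each returns a list of dicts, best first, with "p" (0 to 1); they miss things now and then, are a little off and sometimes report something else, mostly with a low value. They report only what shows in the picture. A call takes as long as a camera call.
- cams.spot_in(picture, name): "box" ([left, top, right, bottom] as shares, 0 to 1, of the picture: columns of its width, rows of its height, round what is visible of it).
- cams.place_of(picture, name): "at" ([column, row] as shares, 0 to 1, of the picture: columns of its width, rows of its height: a listed point, or the origin of a listed thing).
The state is a dict: "time_s": time; "qpos": joint angles; "joint_vel": joint speeds; "tau": joint torques, N m; "ee_pos": TCP position; "eef_rot": TCP orientation; "force": force on the tool from outside, world axes, zero at the start; "moment": the same for the moment, N m; "grip_width": finger opening in m.
Only numpy, scipy, OpenCV 4.12 (cv2) and the standard library are available. Lean on these libraries where they do the work, as an engineer would, in place of code of your own. Each camera call takes 0.05 s, during which the arm holds its last target.

### The job

The pot is already in the little warming oven and its door stands open: push the door shut gently, without slamming or forcing it, until it clicks over its sprung vent catch and rests fully home on the buffer (which may leave a small vent gap), and let go of it. Then start the oven on the sloping top panel: press the round key all the way down and let it come up, then press the long bar key all the way down and let it come up. Leave the square key alone, and do not disturb the tin and the spice jar standing beside the oven.

Things in the scene. Friction and masses are not known exactly. Their poses are not given: they have to be found in the camera images.
- oven: small steel warming oven, 170 deep (x) x 240 wide (y) x 255 high at the back, 190 at the front; fixed to the table. Origin: centre of its underside; x points into the oven away from the door, y to its left, z up. Its open front is the plane x = -0.085
- oven_door (a joint): door angle, rad, grows as it opens; hinged at its left (+y) edge. About 0.075 rad before its seat a sprung roller catch resists (6 to 10 N at the handle), then draws the door onto a rubber buffer. The catch is a vent catch, set differently on each oven: the door seats anywhere from 0.01 (shut) to 0.13 rad (vent gap), to be felt. Not past the catch, the door springs back out
- catch_roller (a joint): white sprung roller of the catch, at the lower right of the oven's front, under the tongue on the door's inner face; m pressed down: 0 or less while the door is clear of it, up to 0.004 while the door rides over it, about 0.0016 while the seated door is held
- oven_door_hinge (a point): point on the door's hinge line, 97.5 mm above the table, at the door's inner face; at oven (-0.086, 0.111). This frame turns with the door: y along the door, the free edge at y = -0.222; the door is 18 mm thick (outer face at x = -0.018) and spans heights 25 to 170 mm
- oven_door_handle (a point): middle of the black upright bar handle on the door's outer face, 90 mm long, 12 mm thick or less, 35 mm off the outer face, 197 mm from the hinge line, 97.5 mm above the table
- key_round (a joint): the round key, 34 mm across: white plastic, on the oven's sloped top panel; 0 up, grows as pressed square to the panel, 6 mm full travel, 1.3 N to start, 4.3 N fully down. The three keys share one row across the panel (65 mm pitch) in any order
- key_round_top (a point): centre of the top face of the round key, about 14 mm out from the panel; the panel slopes 25 deg from level, rising away from the door, so the key is pressed along (sin 25, 0, -cos 25) in the oven's axes
- key_bar (a joint): the long bar key, 46 mm wide across the panel x 20 mm: white plastic, on the oven's sloped top panel; 0 up, grows as pressed square to the panel, 6 mm full travel, 1.3 N to start, 4.3 N fully down. The three keys share one row across the panel (65 mm pitch) in any order
- key_bar_top (a point): centre of the top face of the long bar key, about 14 mm out from the panel; the panel slopes 25 deg from level, rising away from the door, so the key is pressed along (sin 25, 0, -cos 25) in the oven's axes
- key_square (a joint): the square key, 22 x 22 mm: white plastic, on the oven's sloped top panel; 0 up, grows as pressed square to the panel, 6 mm full travel, 1.3 N to start, 4.3 N fully down. The three keys share one row across the panel (65 mm pitch) in any order
- key_square_top (a point): centre of the top face of the square key, about 14 mm out from the panel; the panel slopes 25 deg from level, rising away from the door, so the key is pressed along (sin 25, 0, -cos 25) in the oven's axes
- tin: short tin standing left in front of the oven, 75 mm across x 58 high; origin at the centre of its underside
- jar: spice jar standing right of the oven's front, 41 mm across x 107 high; origin at the centre of its underside

How it is judged:
By the outcome, as a careful person would: the job done as asked, in the order asked, and still so for the second after the job is handed in, with the robot touching nothing.
It also fails if it takes over 51 s, if anything falls off the work surface, if the arm or the gripper's body presses on something with over 40 N, if the wrist force passes 120 N, or if a joint passes its speed limit or range.

## Working session

There is one attempt and no reset: what is moved stays moved. The work goes in short steps, Python scripts to look and compute and a tool call to move; the robot and the scene stay as the last step left them, time stands still between calls to the robot, and variables do not carry over. Pictures are saved under pics/ and viewed, and the job is handed in when it is done.

Besides the shell and the picture viewer there is one more tool, called as name([rows], argument=value, ...), one row to a line, values as JSON. servo_tool: Moves the arm, as the interface text tells. Its arguments: {"type":"object","properties":{"rows":{"type":"array"},"newtons":{"type":"number"}},"required":["rows"]}

```bash
mkdir -p pics; ls
cat > h.py <<'E'
import numpy as np, cv2
from station import ctrl, cams, hand_in
def save(p,n): cv2.imwrite('pics/'+n+'.png', cv2.cvtColor(p['image'],cv2.COLOR_RGB2BGR))
def c2w(p,u,v,d):
    c=np.array([(u-p['cx'])/p['fx']*d,(v-p['cy'])/p['fy']*d,d])
    R=cv2.Rodrigues(np.array(p['rvec'],float))[0]
    return R.T@(c-np.array(p['tvec']).ravel())
def proj(p,X):
    R=cv2.Rodrigues(np.array(p['rvec'],float))[0]
    c=R@np.array(X)+np.array(p['tvec']).ravel()
    return p['fx']*c[0]/c[2]+p['cx'],p['fy']*c[1]/c[2]+p['cy'],c[2]
names=['oven','oven_door_hinge','oven_door_handle','key_round_top','key_bar_top','key_square_top','tin','jar']
E
python3 - <<'E'
from h import *
o=ctrl.get_obs(); print({k:np.round(v,4) for k,v in o.items()})
for c in ['scene','top']:
    p=cams.camera(c); save(p,c+'0')
    print(c)
    for n in names:
        for r in cams.place_of(p,n)[:2]:
            u,v=r['at'][0]*640,r['at'][1]*480
            d=p['depth'][min(479,int(v)),min(639,int(u))]
            print(n,round(r['p'],2),round(u),round(v),round(float(d),3),np.round(c2w(p,u,v,d),3))
E
```

```text
pics
{'time_s': np.float64(0.0), 'qpos': array([-1.1876,  0.3005,  1.5216, -0.    ,  1.3207, -0.0666]), 'joint_vel': array([0.0015, 0.0017, 0.002 , 0.0004, 0.0003, 0.0005]), 'tau': array([ 3.00000e-04, -5.31808e+01, -3.52738e+01,  7.08000e-02,
        2.44000e-02, -1.00000e-04]), 'ee_pos': array([ 0.2391, -0.4951,  0.2049]), 'eef_rot': array([-3.1404e+00, -1.0000e-04,  4.4980e-01]), 'force': array([-0.4439,  0.3526,  0.7026]), 'moment': array([-0.0069, -0.0038, -0.0046]), 'grip_width': np.float64(0.0938)}
scene
oven 0.96 292 246 1.14 [0.552 0.069 0.169]
oven_door_hinge 0.83 268 264 1.177 [0.584 0.103 0.116]
oven_door_handle 0.98 373 291 1.159 [ 0.411 -0.007  0.096]
key_round_top 0.75 269 183 1.159 [0.655 0.034 0.238]
key_bar_top 0.75 323 159 1.21 [ 0.635 -0.09   0.239]
key_square_top 0.47 292 171 1.181 [ 0.649 -0.019  0.239]
tin 0.68 276 347 1.113 [0.464 0.193 0.059]
jar 0.68 399 246 1.343 [ 0.493 -0.191  0.022]
jar 0.21 274 346 1.116 [0.467 0.193 0.058]
top
oven_door_handle 0.76 313 308 1.308 [ 0.417  0.003 -0.004]
key_round_top 0.69 294 196 1.096 [0.658 0.035 0.236]
key_round_top 0.49 313 306 1.306 [ 0.422  0.002 -0.002]
key_bar_top 0.57 353 203 1.094 [ 0.641 -0.09   0.236]
key_square_top 0.4 325 199 1.093 [ 0.651 -0.031  0.238]
tin 0.87 247 282 1.257 [0.485 0.162 0.054]
jar 0.71 396 269 1.209 [ 0.508 -0.196  0.106]
```

View pics/scene0.png

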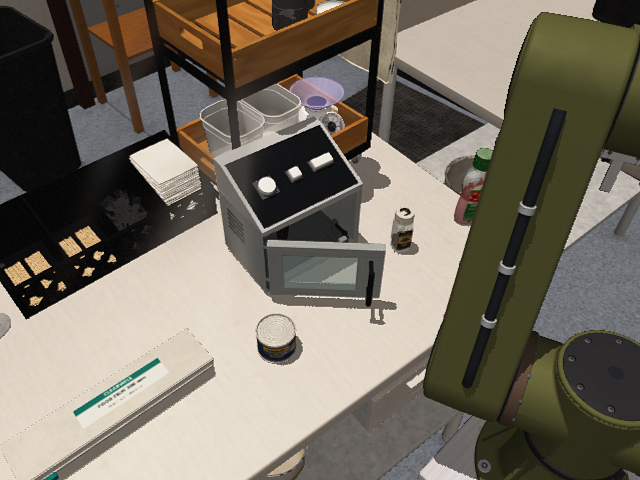

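View pics/top0.png

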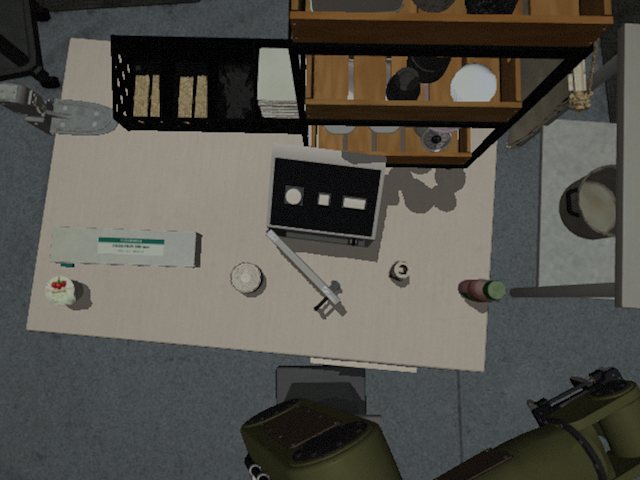

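The scene picture shows the oven with the door about 50° open (handle at 372,285), the tin at (276,337) and the jar at (403,228). The keys, left to right, are round (266,186), square (294,173) and bar (321,161). I'll measure them more precisely from the depth image.

```bash
cat > m.py <<'E'
from h import *
def cloud(p):
    v,u=np.mgrid[0:480,0:640]; d=p['depth']
    c=np.stack([(u-p['cx'])/p['fx']*d,(v-p['cy'])/p['fy']*d,d],-1)
    R=cv2.Rodrigues(np.array(p['rvec'],float))[0]
    return (c-np.array(p['tvec']).ravel())@R
E
python3 - <<'E'
from m import *
for c,roi in [('top',(280,180,375,215)),('scene',(245,140,345,205))]:
    p=cams.camera(c); W=cloud(p); im=p['image'].astype(int)
    l,t,r,b=roi
    m=np.zeros((480,640),np.uint8); m[t:b,l:r]=(im[t:b,l:r].min(-1)>120)
    n,lab,st,ce=cv2.connectedComponentsWithStats(m)
    print(c)
    for i in range(1,n):
        if st[i,4]>25:
            q=W[lab==i]; print('key',st[i],np.round(ce[i],1),np.round(np.median(q,0),4))
    # oven points: panel
    dark=(im.max(-1)<60)
    sel=dark&(W[...,0]>.55)&(W[...,0]<.76)&(W[...,1]>-.16)&(W[...,1]<.11)&(W[...,2]>.18)&(W[...,2]<.27)
    q=W[sel]; 
    ce_=np.median(q,0)
    A=np.c_[q[:,:2],np.ones(len(q))]; s=np.linalg.lstsq(A,q[:,2],rcond=None)[0]; e=q[:,2]-A@s
    k=abs(e)<.006; s=np.linalg.lstsq(A[k],q[k,2],rcond=None)[0]
    print('panel',k.sum(),s,'slope',np.degrees(np.arctan(np.hypot(*s[:2]))),'yaw',np.arctan2(s[1],s[0]))
    # door
    sel=(W[...,0]>.38)&(W[...,0]<.60)&(W[...,1]>-.06)&(W[...,1]<.13)&(W[...,2]>.15)&(W[...,2]<.185)
    q=W[sel]; print('door top pts',len(q)); 
    if len(q)>10:
        vx=cv2.fitLine(q[:,:2].astype(np.float32),cv2.DIST_HUBER,0,.001,.001).ravel(); 
        tt=(q[:,:2]-vx[2:])@vx[:2]; print(vx, np.round(vx[2:]+np.outer([tt.min(),tt.max()],vx[:2]),4), q[:,2].max())
    for nm,zr,cen in [('tin',(.03,.08),(.485,.17)),('jar',(.03,.12),(.5,-.196))]:
        sel=(np.hypot(W[...,0]-cen[0],W[...,1]-cen[1])<.06)&(W[...,2]>zr[0])&(W[...,2]<zr[1]); q=W[sel]
        if len(q): print(nm,len(q),q.min(0).round(3),q.max(0).round(3))
    big=cv2.resize(p['image'][140:340,220:420],(800,800),interpolation=cv2.INTER_CUBIC)[:600]; save({'image':big},'zoom_'+c)
E
```

```text
top
key [286 189  15  15 177] [293.  195.9] [0.6582 0.0364 0.2357]
key [319 195  10  10  83] [323.5 199.3] [ 0.6506 -0.0288  0.2366]
key [344 198  21  11 172] [353.8 203. ] [ 0.6413 -0.0923  0.2359]
panel 6269 [ 0.46104618 -0.06464178 -0.07903167] slope 24.964602322655317 yaw -0.13929870144297526
door top pts 865
[0.7249959  0.6887532  0.51902926 0.02578771] [[ 0.433  -0.056 ]
 [ 0.5971  0.0999]] 0.18486770579153644
tin 775 [0.46  0.128 0.032] [0.533 0.202 0.063]
jar 330 [ 0.483 -0.23   0.031] [ 0.529 -0.188  0.114]
scene
key [245 140  37  16 312] [257.2 145. ] [ 0.7378 -0.0134  0.2558]
key [331 140  14  21  70] [338.  149.3] [ 0.6451 -0.1437  0.2273]
key [310 152  23  16 190] [321.1 159.7] [ 0.6382 -0.0879  0.2356]
key [288 166  14  12 109] [294.4 171.8] [ 0.6461 -0.0245  0.2356]
key [258 177  18  16 224] [266.4 184.5] [0.6561 0.0395 0.2354]
key [315 190  30  15  84] [330.2 197.8] [ 0.5794 -0.0563  0.1919]
panel 6135 [ 0.45966723 -0.06360935 -0.07639071] slope 24.893541007571397 yaw -0.1375080192848391
door top pts 1932
[0.7484713  0.6631671  0.49053988 0.01258127] [[ 0.4237 -0.0467]
 [ 0.5965  0.1064]] 0.18499211055394815
tin 1373 [0.456 0.13  0.03 ] [0.533 0.205 0.063]
jar 727 [ 0.479 -0.227  0.03 ] [ 0.528 -0.182  0.112]
```

Run:
```python
from m import *
a=-.138; ex=np.array([np.cos(a),np.sin(a)]); ey=np.array([-np.sin(a),np.cos(a)]); M=np.array([.648,-.0265])
for c in ['top','scene']:
    p=cams.camera(c); W=cloud(p); X=(W[...,:2]-M)@ex; Y=(W[...,:2]-M)@ey; Z=W[...,2]
    print(c)
    pl=.2355-.014/np.cos(np.radians(25))+np.tan(np.radians(25))*X
    s=(abs(Z-pl)<.008)&(abs(X)<.16)&(abs(Y)<.16)
    for lab,v,o in [('X',X,abs(Y)<.08),('Y',Y,abs(X)<.05)]:
        h,e=np.histogram(v[s&o],bins=np.arange(-.16,.162,.004)); print(lab,[(round(float(e[i]),3),int(h[i])) for i in range(len(h)) if h[i]>0][:3],[(round(float(e[i]),3),int(h[i])) for i in range(len(h)) if h[i]>0][-4:])
    s=(abs(X)<.16)&(abs(Y)<.14)&(X>.05); print('ztop',np.percentile(Z[s&(Z<.3)],[50,90,98]).round(3))
    for nm,u in [('Xhi', (X[(abs(Y)<.08)&(Z>.23)&(Z<.27)&(X>0)&(X<.2)]))]:
        print(nm,np.percentile(u,[90,98,100]).round(3))
    # door pts in oven-ish frame
    s=(X<-.085)&(X>-.35)&(Y>-.13)&(Y<.16)&(Z>.155)&(Z<.178)
    q=np.c_[X[s],Y[s]]; print('door',len(q),q[q[:,0].argmax()].round(4),q[q[:,0].argmin()].round(4))
    np.save('door_'+c+'.npy',np.c_[q,Z[s]])
    l=cv2.fitLine(q.astype(np.float32),cv2.DIST_HUBER,0,.001,.001).ravel(); print(l,'dirang',np.arctan2(l[1],l[0]))
    n=np.array([-l[1],l[0]]);t=(q-l[2:])@l[:2]; print('perp',np.percentile((q-l[2:])@n,[2,10,50,90,98]).round(4),'t',np.percentile(t,[0,1,99,100]).round(4))
    s=(X<-.085)&(X>-.4)&(Y>-.2)&(Y<.16)&(Z>.06)&(Z<.15)&(p['image'].max(-1)<60)
    q=W[s]; print('handle?',len(q))
    for z in (.07,.09,.11,.13):
        k=abs(q[:,2]-z)<.008; print(z,k.sum(),np.median(q[k],0).round(4) if k.any() else '')
```

```text
top
X [(-0.136, 1), (-0.132, 8), (-0.128, 14)] [(0.124, 2), (0.128, 2), (0.132, 3), (0.136, 1)]
Y [(-0.124, 47), (-0.12, 90), (-0.116, 92)] [(0.104, 94), (0.108, 91), (0.112, 90), (0.116, 44)]
ztop [0.254 0.257 0.259]
Xhi [0.096 0.105 0.129]
door 739 [-0.0851  0.0948] [-0.2138 -0.0508]
[ 0.61448604  0.78892773 -0.12870948  0.04386327] dirang 0.9090621
perp [-0.0095 -0.0079 -0.0002  0.0075  0.0078] t [-0.1302 -0.1287  0.0723  0.0791]
handle? 79
0.07 16 [ 0.4926 -0.1937  0.0671]
0.09 4 [ 0.4906 -0.1975  0.0874]
0.11 6 [ 0.5142 -0.2063  0.1089]
0.13 13 [ 0.436  -0.0255  0.1364]
scene
X [(-0.16, 18), (-0.156, 15), (-0.152, 19)] [(0.12, 12), (0.124, 9), (0.128, 5), (0.132, 9)]
Y [(-0.124, 10), (-0.12, 82), (-0.116, 77)] [(0.108, 123), (0.112, 109), (0.116, 146), (0.12, 60)]
ztop [0.251 0.257 0.277]
Xhi [0.096 0.12  0.138]
door 1359 [-0.0851  0.1048] [-0.2184 -0.05  ]
[ 0.61115825  0.79150844 -0.13025236  0.05855755] dirang 0.91327316
perp [-0.0152 -0.0117 -0.0008  0.0026  0.004 ] t [-0.1415 -0.1392  0.0712  0.0763]
handle? 286
0.07 57 [ 0.4205 -0.0061  0.0672]
0.09 34 [ 0.4154 -0.0019  0.0912]
0.11 36 [ 0.4154 -0.002   0.1101]
0.13 46 [ 0.4166 -0.0035  0.1341]
```

View pics/zoom_top.png

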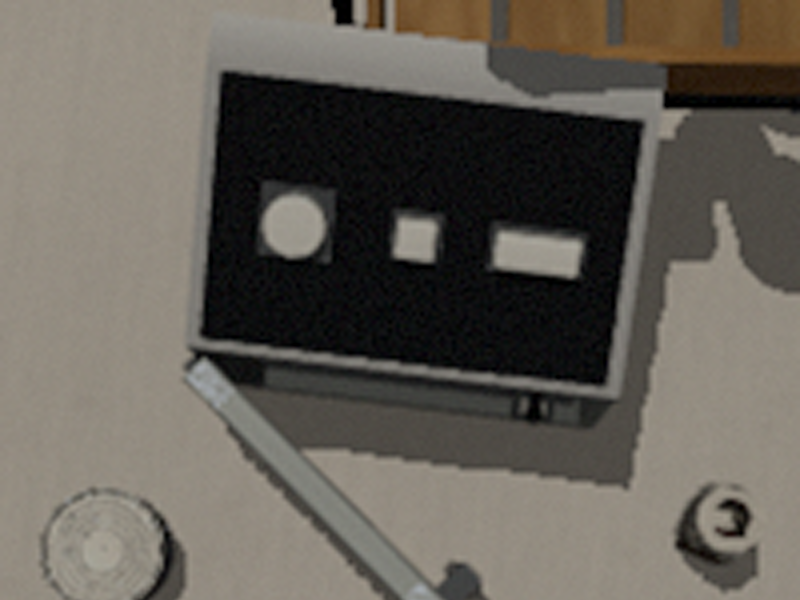

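View pics/zoom_scene.png

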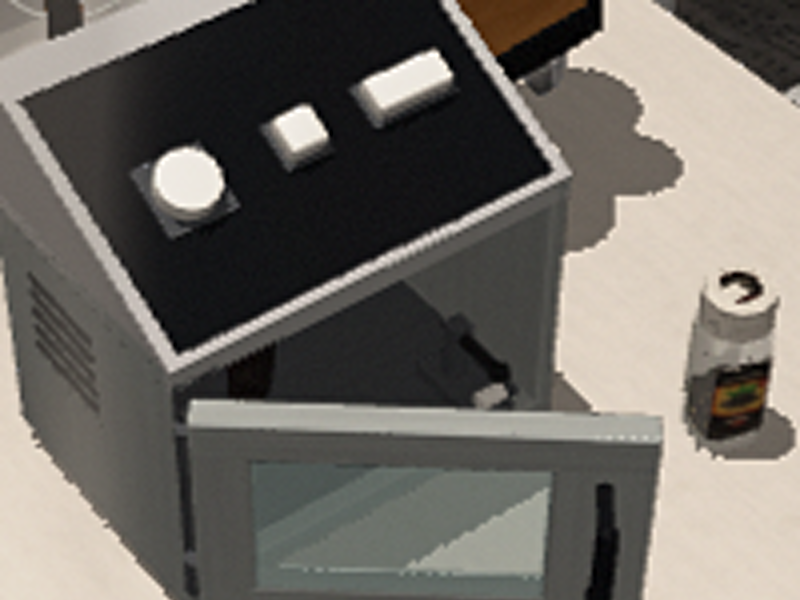

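servo_tool([
  [0.012,0.032,0.02,0,0,0.118,-1],
  [0.025,0.065,0.04,0,0,0.236,-1],
  [0.037,0.097,0.055,0,0,0.354,-1],
  [0.05,0.13,0.06,0,0,0.472,-1],
  [0.062,0.162,0.06,0,0,0.59,-1],
  [0.075,0.195,0.06,0,0,0.708,-1],
  [0.087,0.227,0.06,0,0,0.826,-1],
  [0.1,0.26,0.06,0,0,0.944,-1],
], newtons=20)

```text
time_s: 1.77
ee_pos: [0.3393, -0.2338, 0.2656]
eef_rot: [3.141, 0.0, 1.399]
force: [0.7, -0.4, 1.0]
grip_width: 0.0436
```

servo_tool([
  [0.012,0.033,0,0,0,0.118,-1],
  [0.025,0.066,0,0,0,0.236,-1],
  [0.037,0.099,0,0,0,0.354,-1],
  [0.049,0.131,0,0,0,0.472,-1],
  [0.061,0.163,0,0,0,0.59,-1],
  [0.074,0.196,0,0,0,0.708,-1],
  [0.086,0.228,0,0,0,0.826,-1],
  [0.098,0.261,0,0,0,0.941,-1],
])

```text
time_s: 2.43
ee_pos: [0.4375, 0.029, 0.2659]
eef_rot: [3.141, 0.001, 2.346]
force: [0.2, 0.2, 0.6]
grip_width: 0.0002
```

Run:
```python
from h import *
o=ctrl.get_obs(); print(o['time_s'],o['ee_pos'].round(4),o['eef_rot'].round(3),o['force'].round(2),o['grip_width'])
p=cams.camera('scene'); save({'image':cv2.resize(p['image'][120:420,180:580],(800,600))},'s1')
```

```text
2.4333 [0.4375 0.029  0.2659] [3.141e+00 1.000e-03 2.346e+00] [0.19 0.24 0.56] 0.00018016672926402774
```

View pics/s1.png

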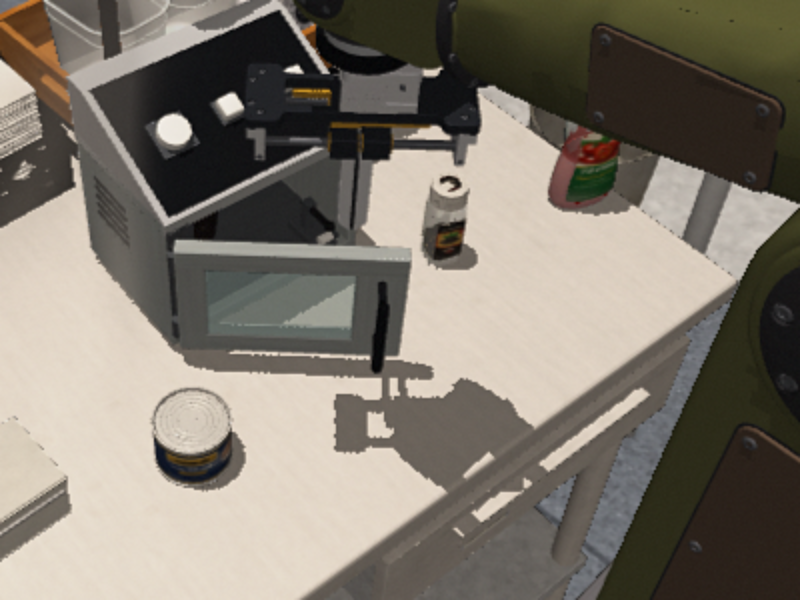

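The fingers (350,190) are closed and hang clear above the outer side of the door. Nothing has been disturbed, so I'll go down.

servo_tool([
  [0,0,-0.025,0,0,0,-1],
  [0,0,-0.05,0,0,0,-1],
  [0,0,-0.075,0,0,0,-1],
  [0,0,-0.1,0,0,0,-1],
  [0,0,-0.12,0,0,0,-1],
  [0,0,-0.133,0,0,0,-1],
  [0.008,-0.008,-0.135,0,0,0,-1],
  [0.016,-0.016,-0.135,0,0,0,-1],
])

```text
time_s: 3.15
ee_pos: [0.4552, 0.0166, 0.1306]
eef_rot: [3.14, -0.001, 2.358]
force: [0.8, -0.5, 0.5]
grip_width: 0.0007
```

Run:
```python
from h import *
p=cams.camera('scene'); save({'image':cv2.resize(p['image'][120:420,180:580],(800,600))},'s2')
```

```text
(no output)
```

View pics/s2.png

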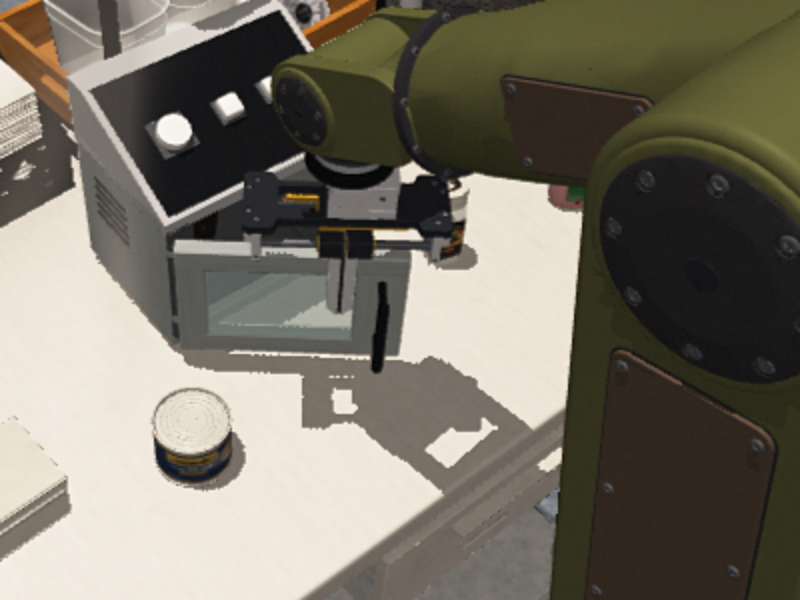

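The finger is in front of the window, left of the handle, with about 20 mm of gap. Next I'll compute the push arc.

```bash
cat >> h.py <<'E'
A=-.138; EX=np.array([np.cos(A),np.sin(A)]); EY=np.array([-np.sin(A),np.cos(A)]); H=np.array([.598,.0915])
def P(th,r=.156,d=.026):
    o=np.array([-r*np.sin(th)-d*np.cos(th),-r*np.cos(th)+d*np.sin(th)])
    return H+o[0]*EX+o[1]*EY
E
python3 - <<'E'
from h import *
P0=np.array([.4552,.0166])
for th in np.arange(.80,-.01,-.05): print(round(th,3),P(th).round(4),(P(th)-P0).round(4),'dyaw',round(.66-th,3))
E
```

```text
0.8 [0.4568 0.0202] [0.0016 0.0036] dyaw -0.14
0.75 [0.4606 0.0132] [ 0.0054 -0.0034] dyaw -0.09
0.7 [0.4647 0.0065] [ 0.0095 -0.0101] dyaw -0.04
0.65 [ 4.691e-01 -1.000e-04] [ 0.0139 -0.0167] dyaw 0.01
0.6 [ 0.4738 -0.0064] [ 0.0186 -0.023 ] dyaw 0.06
0.55 [ 0.4789 -0.0125] [ 0.0237 -0.0291] dyaw 0.11
0.5 [ 0.4842 -0.0183] [ 0.029  -0.0349] dyaw 0.16
0.45 [ 0.4898 -0.0239] [ 0.0346 -0.0405] dyaw 0.21
0.4 [ 0.4957 -0.0291] [ 0.0405 -0.0457] dyaw 0.26
0.35 [ 0.5019 -0.0341] [ 0.0467 -0.0507] dyaw 0.31
0.3 [ 0.5083 -0.0387] [ 0.0531 -0.0553] dyaw 0.36
0.25 [ 0.5149 -0.0431] [ 0.0597 -0.0597] dyaw 0.41
0.2 [ 0.5217 -0.0471] [ 0.0665 -0.0637] dyaw 0.46
0.15 [ 0.5288 -0.0507] [ 0.0736 -0.0673] dyaw 0.51
0.1 [ 0.536 -0.054] [ 0.0808 -0.0706] dyaw 0.56
0.05 [ 0.5433 -0.0569] [ 0.0881 -0.0735] dyaw 0.61
-0.0 [ 0.5508 -0.0594] [ 0.0956 -0.076 ] dyaw 0.66
```

servo_tool([
  [0.006,-0.005,0,0,0,0,-1],
  [0.0095,-0.01,0,0,0,0,-1],
  [0.0115,-0.0133,0,0,0,0,-1],
  [0.0135,-0.016,0,0,0,0,-1],
  [0.0155,-0.019,0,0,0,0.03,-1],
  [0.0176,-0.0217,0,0,0,0.05,-1],
  [0.0207,-0.0255,0,0,0,0.08,-1],
  [0.0237,-0.0291,0,0,0,0.11,-1],
])

```text
time_s: 3.87
ee_pos: [0.4807, -0.014, 0.1317]
eef_rot: [3.139, 0.001, 2.469]
force: [-0.2, 0.9, -0.8]
grip_width: 0.0007
```

servo_tool([
  [0.003,-0.0035,0,0,0,0.03,-1],
  [0.0063,-0.007,0,0,0,0.06,-1],
  [0.0095,-0.0102,0,0,0,0.09,-1],
  [0.013,-0.0134,0,0,0,0.12,-1],
  [0.0165,-0.0164,0,0,0,0.15,-1],
  [0.02,-0.0194,0,0,0,0.18,-1],
  [0.0238,-0.0222,0,0,0,0.21,-1],
  [0.0276,-0.0247,0,0,0,0.237,-1],
])

```text
time_s: 4.53
ee_pos: [0.5084, -0.039, 0.1319]
eef_rot: [3.139, 0.001, 2.707]
force: [-0.8, -0.1, -0.2]
grip_width: 0.0006
```

Run:
```python
from h import *
p=cams.camera('scene'); save({'image':cv2.resize(p['image'][120:420,180:580],(800,600))},'s3')
```

```text
(no output)
```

View pics/s3.png

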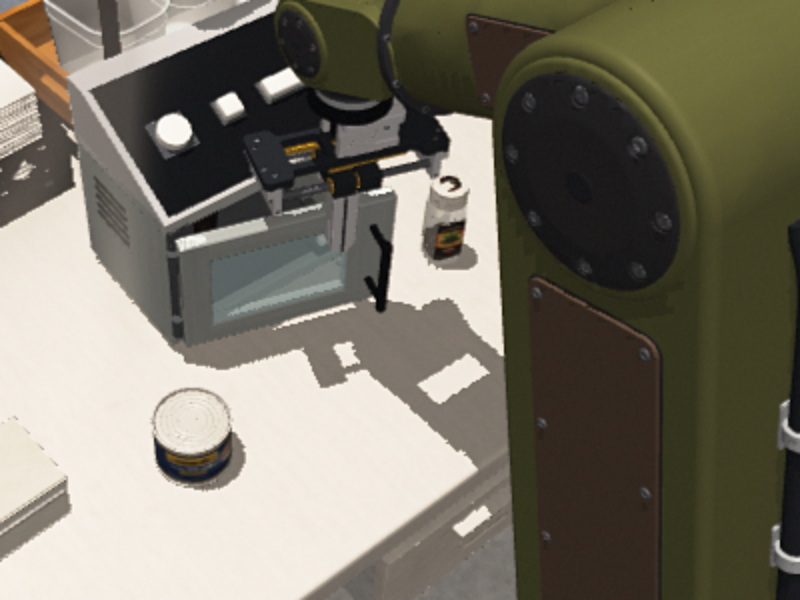

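The door follows the finger, and the jar and tin haven't moved. From here I take small steps toward the catch.

servo_tool([
  [0.0015,-0.001,0,0,0,0.01,-1],
  [0.003,-0.002,0,0,0,0.02,-1],
  [0.0045,-0.003,0,0,0,0.03,-1],
  [0.006,-0.004,0,0,0,0.04,-1],
  [0.0075,-0.0048,0,0,0,0.055,-1],
  [0.009,-0.0056,0,0,0,0.065,-1],
  [0.01,-0.0061,0,0,0,0.075,-1],
  [0.0106,-0.0065,0,0,0,0.08,-1],
])

```text
time_s: 5.25
ee_pos: [0.5197, -0.0458, 0.1319]
eef_rot: [3.139, 0.002, 2.79]
force: [-0.5, 1.0, 0.6]
grip_width: 0.0003
```

servo_tool([
  [0.0007,-0.0004,0,0,0,0.005,-1],
  [0.0014,-0.0008,0,0,0,0.01,-1],
  [0.002,-0.0011,0,0,0,0.015,-1],
  [0.0027,-0.0015,0,0,0,0.02,-1],
  [0.0034,-0.0018,0,0,0,0.025,-1],
  [0.004,-0.0021,0,0,0,0.03,-1],
  [0.0042,-0.0022,0,0,0,0.03,-1],
  [0.0042,-0.0022,0,0,0,0.03,-1],
])

```text
time_s: 5.92
ee_pos: [0.5239, -0.0481, 0.1319]
eef_rot: [3.139, 0.002, 2.82]
force: [0.5, 0.4, -0.3]
grip_width: 0.0004
```

servo_tool([
  [0.0007,-0.0004,0,0,0,0.005,-1],
  [0.0014,-0.0008,0,0,0,0.01,-1],
  [0.002,-0.0011,0,0,0,0.015,-1],
  [0.0027,-0.0014,0,0,0,0.02,-1],
  [0.0034,-0.0017,0,0,0,0.025,-1],
  [0.004,-0.002,0,0,0,0.03,-1],
  [0.0042,-0.0021,0,0,0,0.03,-1],
  [0.0042,-0.0021,0,0,0,0.03,-1],
])

```text
time_s: 6.58
ee_pos: [0.5282, -0.0502, 0.1319]
eef_rot: [3.139, 0.002, 2.85]
force: [0.1, -0.2, -0.1]
grip_width: 0.0003
```

servo_tool([
  [0.0006,-0.0003,0,0,0,0.005,-1],
  [0.0012,-0.0006,0,0,0,0.01,-1],
  [0.0018,-0.0009,0,0,0,0.015,-1],
  [0.0024,-0.0012,0,0,0,0.02,-1],
  [0.003,-0.0014,0,0,0,0.025,-1],
  [0.0036,-0.0017,0,0,0,0.025,-1],
  [0.0036,-0.0017,0,0,0,0.025,-1],
  [0.0036,-0.0017,0,0,0,0.025,-1],
])

```text
time_s: 7.25
ee_pos: [0.5319, -0.0519, 0.1319]
eef_rot: [3.139, 0.002, 2.874]
force: [0.0, -0.2, 0.6]
grip_width: 0.0004
```

Run:
```python
from h import *
print(ctrl.get_obs()['force'])
p=cams.camera('top'); save({'image':cv2.resize(p['image'][160:310,220:420],(800,600),interpolation=cv2.INTER_CUBIC)},'t4')
```

```text
[ 0.02605681 -0.185058    0.62338114]
```

View pics/t4.png

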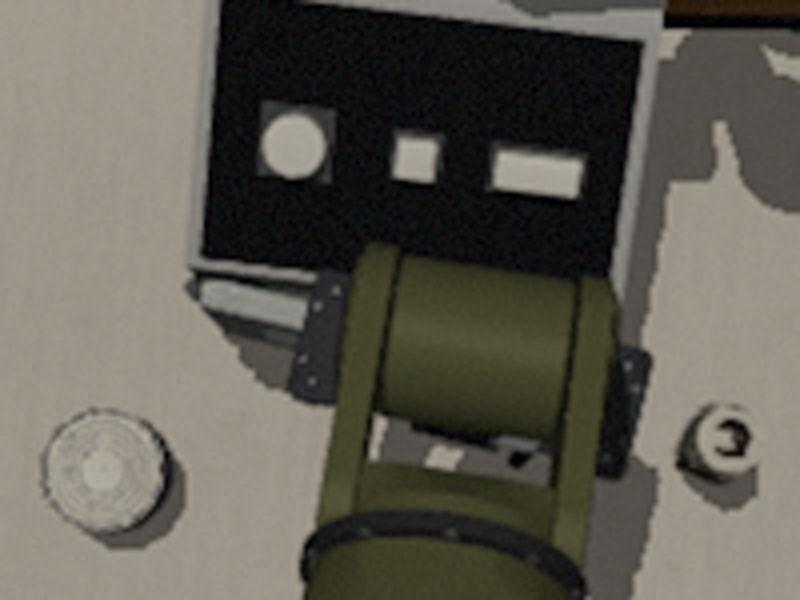

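The door is close to shut, with its top visible at (250,300) and only slightly off parallel. No catch force yet.

servo_tool([
  [0.0006,-0.0003,0,0,0,0.005,-1],
  [0.0012,-0.0005,0,0,0,0.01,-1],
  [0.0018,-0.0008,0,0,0,0.015,-1],
  [0.0024,-0.001,0,0,0,0.02,-1],
  [0.003,-0.0013,0,0,0,0.02,-1],
  [0.003,-0.0013,0,0,0,0.02,-1],
  [0.003,-0.0013,0,0,0,0.02,-1],
  [0.003,-0.0013,0,0,0,0.02,-1],
])

```text
time_s: 7.97
ee_pos: [0.5342, -0.053, 0.1319]
eef_rot: [3.139, -0.0, 2.895]
force: [-7.7, 2.2, 4.6]
grip_width: 0.0002
```

servo_tool([
  [0.0006,-0.0003,0,0,0,0.005,-1],
  [0.0012,-0.0005,0,0,0,0.01,-1],
  [0.0018,-0.0008,0,0,0,0.015,-1],
  [0.0024,-0.001,0,0,0,0.02,-1],
  [0.003,-0.0013,0,0,0,0.02,-1],
  [0.003,-0.0013,0,0,0,0.02,-1],
  [0.003,-0.0013,0,0,0,0.02,-1],
  [0.003,-0.0013,0,0,0,0.02,-1],
])

```text
time_s: 8.63
ee_pos: [0.537, -0.0542, 0.1318]
eef_rot: [3.139, -0.001, 2.915]
force: [-3.5, 1.4, 2.7]
grip_width: 0.0004
```

servo_tool([
  [0.0006,-0.0003,0,0,0,0.005,-1],
  [0.0012,-0.0005,0,0,0,0.01,-1],
  [0.0018,-0.0008,0,0,0,0.015,-1],
  [0.0024,-0.001,0,0,0,0.02,-1],
  [0.003,-0.0013,0,0,0,0.02,-1],
  [0.003,-0.0013,0,0,0,0.02,-1],
  [0.003,-0.0013,0,0,0,0.02,-1],
  [0.003,-0.0013,0,0,0,0.02,-1],
])

```text
time_s: 9.3
ee_pos: [0.5402, -0.0556, 0.1318]
eef_rot: [3.139, -0.0, 2.935]
force: [-0.4, -0.1, 0.1]
grip_width: 0.0007
```

servo_tool([
  [0.0006,-0.0003,0,0,0,0.005,-1],
  [0.0012,-0.0005,0,0,0,0.01,-1],
  [0.0018,-0.0008,0,0,0,0.015,-1],
  [0.0024,-0.001,0,0,0,0.02,-1],
  [0.0024,-0.001,0,0,0,0.02,-1],
  [0.0024,-0.001,0,0,0,0.02,-1],
  [0.0024,-0.001,0,0,0,0.02,-1],
  [0.0024,-0.001,0,0,0,0.02,-1],
])

```text
time_s: 9.97
ee_pos: [0.5427, -0.0566, 0.1319]
eef_rot: [3.139, 0.0, 2.955]
force: [1.0, -0.2, 0.2]
grip_width: 0.0003
```

servo_tool([
  [0.0005,-0.0002,0,0,0,0.005,-1],
  [0.001,-0.0004,0,0,0,0.01,-1],
  [0.0015,-0.0006,0,0,0,0.01,-1],
  [0.002,-0.0007,0,0,0,0.015,-1],
  [0.002,-0.0007,0,0,0,0.015,-1],
  [0.002,-0.0007,0,0,0,0.015,-1],
  [0.002,-0.0007,0,0,0,0.015,-1],
  [0.002,-0.0007,0,0,0,0.015,-1],
])

```text
time_s: 10.63
ee_pos: [0.5446, -0.0574, 0.1319]
eef_rot: [3.139, 0.0, 2.97]
force: [-2.5, -1.0, 0.7]
grip_width: 0.0003
```

Run:
```python
from h import *
p=cams.camera('scene'); save({'image':cv2.resize(p['image'][170:320,220:420],(800,600),interpolation=cv2.INTER_CUBIC)},'s5')
```

```text
(no output)
```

View pics/s5.png

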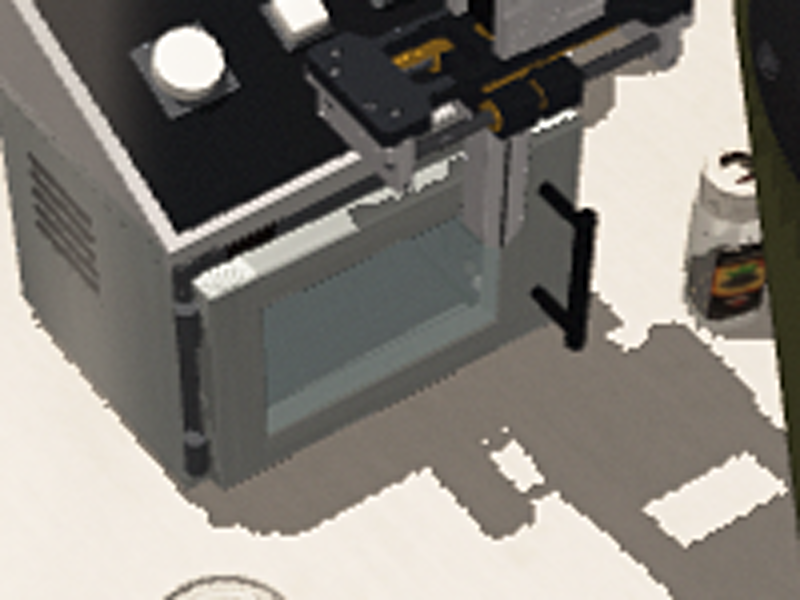

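The door is almost shut. After the catch yielded, contact returned at 2.5 N. I'll nudge 1 mm to check that it rests on the buffer.

servo_tool([
  [0.0003,-0.0001,0,0,0,0,-1],
  [0.0006,-0.0002,0,0,0,0,-1],
  [0.001,-0.0003,0,0,0,0,-1],
  [0.001,-0.0003,0,0,0,0,-1],
  [0.001,-0.0003,0,0,0,0,-1],
  [0.001,-0.0003,0,0,0,0,-1],
  [0.001,-0.0003,0,0,0,0,-1],
  [0.001,-0.0003,0,0,0,0,-1],
])

```text
time_s: 11.35
ee_pos: [0.5448, -0.0575, 0.1319]
eef_rot: [3.139, -0.002, 2.97]
force: [-8.5, 1.3, 5.1]
grip_width: 0.0007
```

Firm stop: only 0.2 mm of travel at about 9 N, so the door is on the buffer. I'll back off and lift.

servo_tool([
  [-0.002,0.0003,0,0,0,0,-1],
  [-0.006,0.001,0,0,0,0,-1],
  [-0.015,0.002,0,0,0,0,-1],
  [-0.03,0.004,0,0,0,0,-1],
  [-0.045,0.006,0.005,0,0,0,-1],
  [-0.055,0.008,0.03,0,0,0,-1],
  [-0.06,0.008,0.06,0,0,0,-1],
  [-0.06,0.008,0.09,0,0,0,-1],
])

```text
time_s: 12.02
ee_pos: [0.4837, -0.0492, 0.2229]
eef_rot: [3.139, -0.002, 2.97]
force: [0.4, 0.2, 0.7]
grip_width: 0.0003
```

servo_tool([
  [0,0,0.03,0,0,0,-1],
  [0,0,0.06,0,0,0,-1],
  [0,0,0.08,0,0,0,-1],
  [0,0.01,0.09,0,0,0,-1],
  [0,0.03,0.09,0,0,0,-1],
  [0,0.05,0.09,0,0,0,-1],
  [0,0.07,0.09,0,0,0,-1],
  [0,0.08,0.09,0,0,0,-1],
])

```text
time_s: 12.68
ee_pos: [0.4833, 0.0329, 0.3122]
eef_rot: [3.139, -0.003, 2.971]
force: [-0.5, -0.0, -0.7]
grip_width: 0.0007
```

Run:
```python
from m import *
o=ctrl.get_obs(); print(o['time_s'],o['ee_pos'].round(4),o['eef_rot'].round(3),o['force'].round(2),o['qpos'].round(2))
p=cams.camera('scene'); W=cloud(p); save({'image':cv2.resize(p['image'][120:345,200:500],(800,600),interpolation=cv2.INTER_CUBIC)},'s6')
s=(W[...,2]>.158)&(W[...,2]<.178)&(W[...,0]>.5)&(W[...,0]<.6)&(W[...,1]>-.14)&(W[...,1]<.11)
q=W[s][:,:2]; X=(q-H)@EX; Y=(q-H)@EY; k=(X<.01)&(X>-.06)
print(k.sum(),[ (round(y,3),np.percentile(X[k&(abs(Y-y)<.01)],[5,50,95]).round(4)) for y in (-.02,-.06,-.1,-.14,-.18,-.21) if (k&(abs(Y-y)<.01)).any()])
```

```text
12.6833 [0.4833 0.0329 0.3122] [ 3.139e+00 -3.000e-03  2.971e+00] [-0.54 -0.04 -0.66] [-0.01  0.09  1.52  0.    1.53 -1.41]
1277 [(-0.02, array([-0.0212, -0.0146,  0.0008])), (-0.06, array([-0.0222, -0.0173, -0.0032])), (-0.1, array([-0.0236, -0.0182, -0.0048])), (-0.14, array([-0.0246, -0.0203,  0.0004])), (-0.18, array([-0.026 , -0.0212, -0.0094])), (-0.21, array([-0.0264, -0.02  ,  0.0044]))]
```

View pics/s6.png

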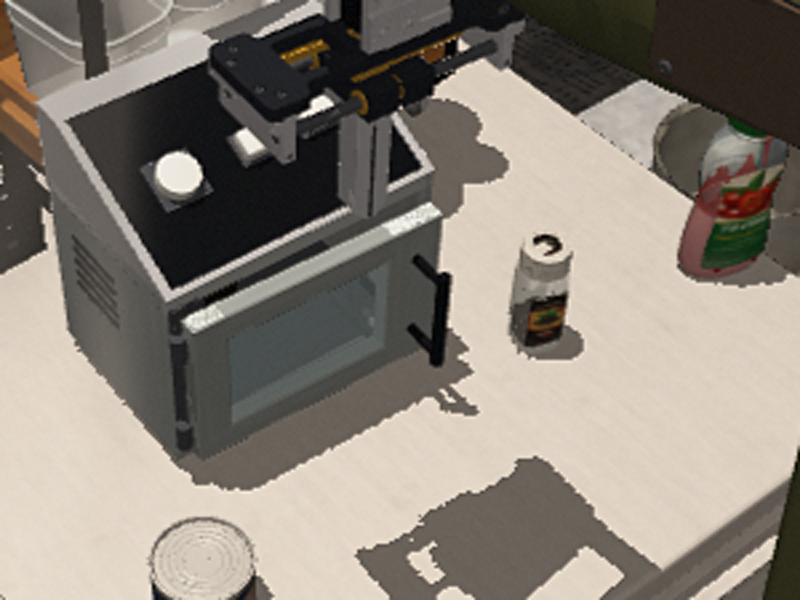

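The door stays shut after release: the handle is at (440,310), and the slope along its top reads about 0.03 rad. The jar and tin are untouched. Next come the keys.

Run:
```python
from h import *
from scipy.spatial.transform import Rotation as R
o=ctrl.get_obs(); Rc=R.from_euler('xyz',o['eef_rot'])
s,c=np.sin(np.radians(25)),np.cos(np.radians(25))
z=np.r_[s*EX,-c]; y=np.r_[EY,0]; x=np.cross(y,z)
Rt=R.from_matrix(np.c_[x,y,z]); print((Rt*Rc.inv()).as_rotvec().round(4), z.round(4), Rt.as_euler('xyz').round(3))
for k in ([.657,.038,.2355],[.640,-.090,.2355]): print(np.round(np.array(k)-.04*z-o['ee_pos'],4),np.round(np.array(k)-.04*z,4))
```

```text
[-0.0704 -0.4339  0.0303] [ 0.4186 -0.0581 -0.9063] [3.142 0.436 3.004]
[ 0.1569  0.0069 -0.0405] [0.6403 0.0403 0.2718]
[ 0.1399 -0.1211 -0.0405] [ 0.6233 -0.0877  0.2718]
```

servo_tool([
  [0.02,0.001,0,-0.009,-0.054,0.004,-1],
  [0.04,0.002,0,-0.018,-0.108,0.008,-1],
  [0.06,0.003,0,-0.027,-0.163,0.012,-1],
  [0.08,0.004,0,-0.035,-0.217,0.015,-1],
  [0.1,0.005,0,-0.044,-0.271,0.019,-1],
  [0.12,0.006,0,-0.053,-0.325,0.023,-1],
  [0.14,0.007,-0.01,-0.062,-0.38,0.027,-1],
  [0.155,0.007,-0.02,-0.07,-0.434,0.03,-1],
])

```text
time_s: 13.4
ee_pos: [0.6397, 0.0401, 0.2919]
eef_rot: [3.141, 0.44, 3.003]
force: [0.7, 0.2, -0.2]
grip_width: 0.0001
```

Run:
```python
from h import *
o=ctrl.get_obs(); print(o['time_s'],o['ee_pos'].round(4),o['eef_rot'].round(3),o['force'].round(2),o['qpos'].round(2))
p=cams.camera('wrist'); save(p,'w1')
p2=cams.camera('scene'); save({'image':cv2.resize(p2['image'][100:325,200:500],(800,600),interpolation=cv2.INTER_CUBIC)},'s7')
from scipy.spatial.transform import Rotation as R
he=np.array(p['hand_eye']); T=np.eye(4); T[:3,:3]=R.from_euler('xyz',o['eef_rot']).as_matrix(); T[:3,3]=o['ee_pos']
for n in names[3:6]:
    for r in cams.place_of(p,n)[:1]:
        u,v=r['at'][0]*640,r['at'][1]*480; d=float(p['depth'][int(v),int(u)])
        print(n,r['p'],round(u),round(v),d,(T@he@np.array([(u-p['cx'])/p['fx']*d,(v-p['cy'])/p['fy']*d,d,1]))[:3].round(4))
```

```text
13.4 [0.6397 0.0401 0.2919] [3.141 0.44  3.003] [ 0.66  0.24 -0.23] [ 0.04  0.21  1.49 -0.09  1.01 -1.37]
key_round_top 0.57 320 251 0.24768461287021637 [0.6574 0.0379 0.2367]
key_bar_top 0.69 117 249 0.2477201521396637 [ 0.6392 -0.0888  0.2361]
key_square_top 0.65 219 247 0.24697905778884888 [ 0.6465 -0.0249  0.2357]
```

View pics/w1.png

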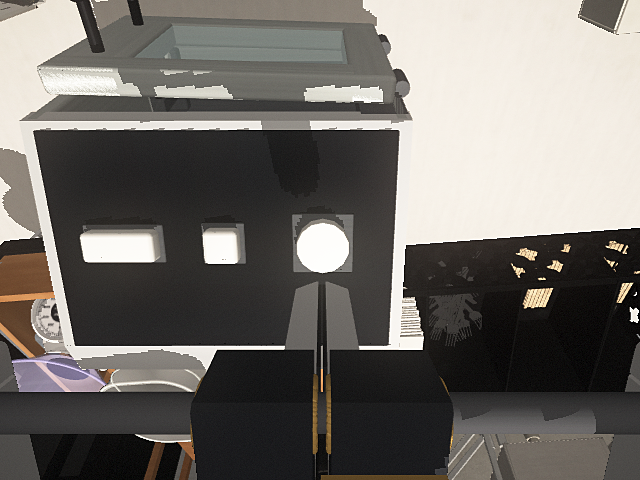

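View pics/s7.png

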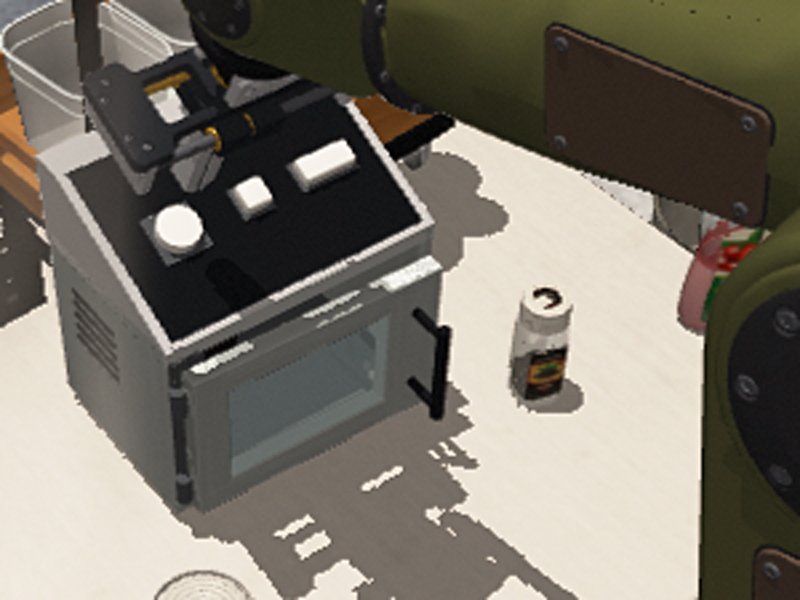

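The wrist picture shows the key order and the round key at (322,246). Its position agrees with the other cameras to 2 mm. I'll approach to about 10 mm above it.

servo_tool([
  [0.002,0,-0.006,0,0,0,-1],
  [0.004,-0.0005,-0.014,0,0,0,-1],
  [0.006,-0.001,-0.022,0,0,0,-1],
  [0.009,-0.001,-0.03,0,0,0,-1],
  [0.011,-0.0013,-0.038,0,0,0,-1],
  [0.013,-0.0016,-0.044,0,0,0,-1],
  [0.0133,-0.0016,-0.0456,0,0,0,-1],
  [0.0133,-0.0016,-0.0456,0,0,0,-1],
])

```text
time_s: 14.32
ee_pos: [0.6512, 0.0386, 0.2465]
eef_rot: [3.141, 0.434, 3.003]
force: [-0.6, 0.6, -0.4]
grip_width: 0.0005
```

servo_tool([
  [0.0012,-0.0001,-0.0022,0,0,0,-1],
  [0.0024,-0.0002,-0.0044,0,0,0,-1],
  [0.0036,-0.0004,-0.0066,0,0,0,-1],
  [0.0046,-0.0005,-0.0088,0,0,0,-1],
  [0.0054,-0.0006,-0.0106,0,0,0,-1],
  [0.0062,-0.0007,-0.012,0,0,0,-1],
  [0.0066,-0.0008,-0.0127,0,0,0,-1],
  [0.0066,-0.0008,-0.0127,0,0,0,-1],
])

```text
time_s: 14.98
ee_pos: [0.6578, 0.0378, 0.2337]
eef_rot: [3.141, 0.434, 3.003]
force: [-3.3, -0.0, 0.4]
grip_width: 0.0004
```

servo_tool([
  [0.0002,0,-0.0005,0,0,0,-1],
  [0.0004,-0.0001,-0.001,0,0,0,-1],
  [0.0006,-0.0001,-0.0014,0,0,0,-1],
  [0.0008,-0.0001,-0.0018,0,0,0,-1],
  [0.0008,-0.0001,-0.0018,0,0,0,-1],
  [0.0008,-0.0001,-0.0018,0,0,0,-1],
  [0.0008,-0.0001,-0.0018,0,0,0,-1],
  [0.0008,-0.0001,-0.0018,0,0,0,-1],
])

```text
time_s: 15.65
ee_pos: [0.6586, 0.0377, 0.232]
eef_rot: [3.141, 0.434, 3.003]
force: [-3.0, 0.5, 2.1]
grip_width: 0.0004
```

servo_tool([
  [0.0002,0,-0.0005,0,0,0,-1],
  [0.0004,-0.0001,-0.001,0,0,0,-1],
  [0.0006,-0.0001,-0.0014,0,0,0,-1],
  [0.0008,-0.0001,-0.0018,0,0,0,-1],
  [0.0008,-0.0001,-0.0018,0,0,0,-1],
  [0.0008,-0.0001,-0.0018,0,0,0,-1],
  [0.0008,-0.0001,-0.0018,0,0,0,-1],
  [0.0008,-0.0001,-0.0018,0,0,0,-1],
])

```text
time_s: 16.32
ee_pos: [0.6594, 0.0376, 0.2304]
eef_rot: [3.141, 0.434, 3.003]
force: [-5.7, 0.3, 5.0]
grip_width: 0.0003
```

servo_tool([
  [0.0002,0,-0.0005,0,0,0,-1],
  [0.0004,-0.0001,-0.0009,0,0,0,-1],
  [0.0005,-0.0001,-0.0011,0,0,0,-1],
  [0.0005,-0.0001,-0.0011,0,0,0,-1],
  [0.0005,-0.0001,-0.0011,0,0,0,-1],
  [0.0005,-0.0001,-0.0011,0,0,0,-1],
  [0.0005,-0.0001,-0.0011,0,0,0,-1],
  [0.0005,-0.0001,-0.0011,0,0,0,-1],
])

```text
time_s: 16.98
ee_pos: [0.6596, 0.0376, 0.2303]
eef_rot: [3.141, 0.434, 3.003]
force: [-13.4, 0.6, 11.8]
grip_width: 0.0005
```

It's on a hard stop, so the key is fully down. Release.

servo_tool([
  [-0.0008,0.0001,0.0018,0,0,0,-1],
  [-0.0025,0.0003,0.0054,0,0,0,-1],
  [-0.0042,0.0006,0.009,0,0,0,-1],
  [-0.0075,0.001,0.0163,0,0,0,-1],
  [-0.0117,0.0016,0.0254,0,0,0,-1],
  [-0.0159,0.0022,0.0344,0,0,0,-1],
  [-0.0193,0.0027,0.0417,0,0,0,-1],
  [-0.0209,0.0029,0.0453,0,0,0,-1],
])

```text
time_s: 17.65
ee_pos: [0.6385, 0.0406, 0.2775]
eef_rot: [3.141, 0.436, 3.003]
force: [-1.1, 0.2, -0.2]
grip_width: 0.0003
```

Run:
```python
from h import *
o=ctrl.get_obs(); print(o['time_s'],o['ee_pos'].round(4),o['force'].round(2))
p=cams.camera('wrist'); save(p,'w2')
from scipy.spatial.transform import Rotation as R
he=np.array(p['hand_eye']); T=np.eye(4); T[:3,:3]=R.from_euler('xyz',o['eef_rot']).as_matrix(); T[:3,3]=o['ee_pos']
s,c=np.sin(np.radians(25)),np.cos(np.radians(25)); z=np.r_[s*EX,-c]
for n in names[3:6]:
    for r in cams.place_of(p,n)[:1]:
        u,v=r['at'][0]*640,r['at'][1]*480; d=float(np.median(p['depth'][int(v)-3:int(v)+4,int(u)-3:int(u)+4]))
        w=(T@he@np.array([(u-p['cx'])/p['fx']*d,(v-p['cy'])/p['fy']*d,d,1]))[:3]
        print(n,r['p'],round(u),round(v),w.round(4),'along',round(w@z,4))
        if 'bar' in n: print('goal 12mm off, delta', (w-.012*z-o['ee_pos']).round(4))
```

```text
17.65 [0.6385 0.0406 0.2775] [-1.11  0.17 -0.18]
key_round_top 0.92 319 267 [0.6568 0.0378 0.2361] along 0.0587
key_bar_top 0.87 106 268 [ 0.6394 -0.0901  0.2362] along 0.0589
goal 12mm off, delta [-0.0041 -0.13   -0.0305]
key_square_top 0.69 214 267 [ 0.6481 -0.0254  0.2361] along 0.0588
```

View pics/w2.png

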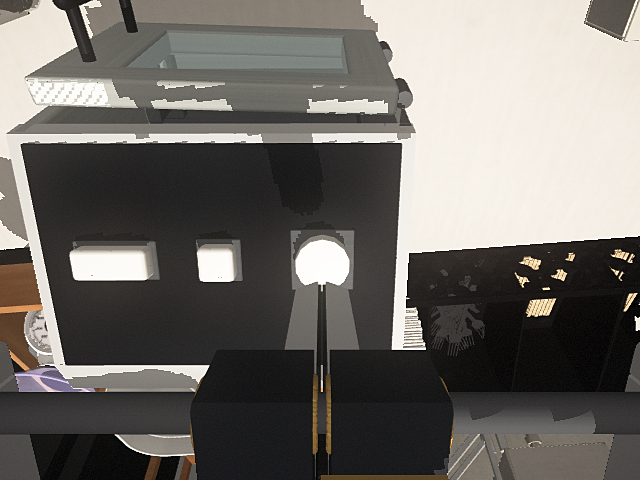

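The round key (322,262) is back up, level with the other two. On to the bar key.

servo_tool([
  [-0.002,-0.015,0,0,0,0,-1],
  [-0.005,-0.037,0,0,0,0,-1],
  [-0.0085,-0.06,0,0,0,0,-1],
  [-0.012,-0.084,0,0,0,0,-1],
  [-0.015,-0.107,0,0,0,0,-1],
  [-0.0175,-0.125,0,0,0,0,-1],
  [-0.0179,-0.128,0,0,0,0,-1],
  [-0.0179,-0.128,0,0,0,0,-1],
])

```text
time_s: 18.52
ee_pos: [0.6205, -0.0884, 0.2748]
eef_rot: [3.141, 0.433, 3.001]
force: [0.1, 0.8, -0.6]
grip_width: -0.0002
```

servo_tool([
  [0.002,-0.0003,-0.0045,0,0,0,-1],
  [0.0044,-0.0006,-0.0095,0,0,0,-1],
  [0.0068,-0.0009,-0.0147,0,0,0,-1],
  [0.0092,-0.0012,-0.0198,0,0,0,-1],
  [0.0115,-0.0015,-0.025,0,0,0,-1],
  [0.013,-0.0018,-0.0283,0,0,0,-1],
  [0.0138,-0.0019,-0.03,0,0,0,-1],
  [0.0138,-0.0019,-0.03,0,0,0,-1],
])

```text
time_s: 19.18
ee_pos: [0.6344, -0.0902, 0.2442]
eef_rot: [3.141, 0.432, 3.001]
force: [-0.6, 0.3, 0.6]
grip_width: 0.0006
```

Run:
```python
from h import *
o=ctrl.get_obs(); print(o['time_s'],o['ee_pos'].round(4),o['eef_rot'].round(3),o['force'].round(2))
s,c=np.sin(np.radians(25)),np.cos(np.radians(25)); z=np.r_[s*EX,-c]; d=np.array([.6394,-.0895,.2362])-o['ee_pos']; print('dist',d@z,'lat',(d-z*(d@z)).round(4))
p=cams.camera('scene'); save({'image':cv2.resize(p['image'][100:325,200:500],(800,600),interpolation=cv2.INTER_CUBIC)},'s8')
```

```text
19.1833 [ 0.6344 -0.0902  0.2442] [3.141 0.432 3.001] [-0.59  0.27  0.56]
dist 0.009309852279692086 lat [0.0011 0.0013 0.0004]
```

View pics/s8.png

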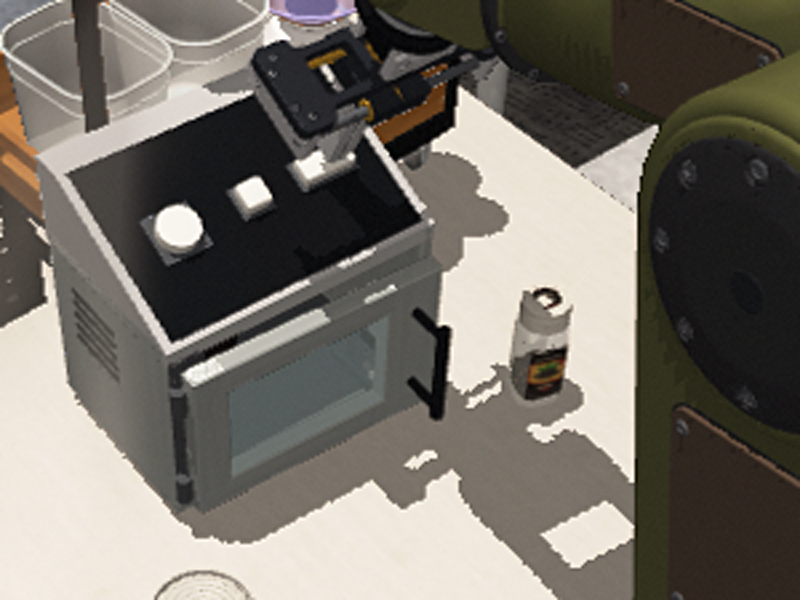

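The fingers (340,150) are over the bar key. Pressing.

servo_tool([
  [0.001,0,-0.0018,0,0,0,-1],
  [0.0019,0,-0.0036,0,0,0,-1],
  [0.0028,0,-0.0054,0,0,0,-1],
  [0.0038,0,-0.0072,0,0,0,-1],
  [0.0046,0,-0.009,0,0,0,-1],
  [0.0054,0,-0.0105,0,0,0,-1],
  [0.0058,0,-0.0112,0,0,0,-1],
  [0.0058,0,-0.0112,0,0,0,-1],
])

```text
time_s: 19.9
ee_pos: [0.6402, -0.0903, 0.2334]
eef_rot: [3.141, 0.433, 3.001]
force: [-3.0, -0.8, 2.0]
grip_width: 0.0003
```

servo_tool([
  [0.0002,0,-0.0005,0,0,0,-1],
  [0.0004,-0.0001,-0.001,0,0,0,-1],
  [0.0006,-0.0001,-0.0014,0,0,0,-1],
  [0.0008,-0.0001,-0.0018,0,0,0,-1],
  [0.001,-0.0001,-0.0022,0,0,0,-1],
  [0.001,-0.0001,-0.0022,0,0,0,-1],
  [0.001,-0.0001,-0.0022,0,0,0,-1],
  [0.001,-0.0001,-0.0022,0,0,0,-1],
])

```text
time_s: 20.57
ee_pos: [0.6412, -0.0905, 0.2312]
eef_rot: [3.141, 0.433, 3.001]
force: [-3.0, -0.4, 2.7]
grip_width: 0.0003
```

servo_tool([
  [0.0002,0,-0.0005,0,0,0,-1],
  [0.0004,-0.0001,-0.0009,0,0,0,-1],
  [0.0005,-0.0001,-0.0011,0,0,0,-1],
  [0.0005,-0.0001,-0.0011,0,0,0,-1],
  [0.0005,-0.0001,-0.0011,0,0,0,-1],
  [0.0005,-0.0001,-0.0011,0,0,0,-1],
  [0.0005,-0.0001,-0.0011,0,0,0,-1],
  [0.0005,-0.0001,-0.0011,0,0,0,-1],
])

```text
time_s: 21.23
ee_pos: [0.6416, -0.0905, 0.2303]
eef_rot: [3.141, 0.433, 3.001]
force: [-6.8, -0.6, 5.7]
grip_width: 0.0005
```

servo_tool([
  [0.0002,0,-0.0005,0,0,0,-1],
  [0.0004,-0.0001,-0.0009,0,0,0,-1],
  [0.0005,-0.0001,-0.0011,0,0,0,-1],
  [0.0005,-0.0001,-0.0011,0,0,0,-1],
  [0.0005,-0.0001,-0.0011,0,0,0,-1],
  [0.0005,-0.0001,-0.0011,0,0,0,-1],
  [0.0005,-0.0001,-0.0011,0,0,0,-1],
  [0.0005,-0.0001,-0.0011,0,0,0,-1],
])

```text
time_s: 21.9
ee_pos: [0.6418, -0.0906, 0.2302]
eef_rot: [3.141, 0.433, 3.001]
force: [-13.7, 0.7, 12.1]
grip_width: 0.0004
```

Same hard-stop signature as the round key. I'll release and retreat clear.

servo_tool([
  [-0.0008,0.0001,0.0018,0,0,0,-1],
  [-0.0025,0.0003,0.0054,0,0,0,-1],
  [-0.0042,0.0006,0.009,0,0,0,-1],
  [-0.0075,0.001,0.0163,0,0,0,-1],
  [-0.0117,0.0016,0.0254,0,0,0,-1],
  [-0.0159,0.0022,0.0344,0,0,0,-1],
  [-0.0209,0.0029,0.0453,0,0,0,-1],
  [-0.0268,0.0035,0.058,0,0,0,-1],
])

```text
time_s: 22.57
ee_pos: [0.6145, -0.0869, 0.2892]
eef_rot: [3.141, 0.433, 3.001]
force: [0.6, 0.4, 1.1]
grip_width: 0.0005
```

servo_tool([
  [-0.01,0,0.02,0,0,0,-1],
  [-0.03,0,0.035,0,0,0,-1],
  [-0.05,0,0.045,0,0,0,-1],
  [-0.07,0,0.05,0,0,0,-1],
  [-0.09,0,0.05,0,0,0,-1],
  [-0.1,0,0.05,0,0,0,-1],
  [-0.1,0,0.05,0,0,0,-1],
  [-0.1,0,0.05,0,0,0,-1],
])

```text
time_s: 23.23
ee_pos: [0.5146, -0.087, 0.3399]
eef_rot: [3.141, 0.434, 3.001]
force: [0.8, 0.4, -0.6]
grip_width: 0.0001
```

Run:
```python
from m import *
from scipy.spatial.transform import Rotation as R
o=ctrl.get_obs(); print(o['time_s'],o['ee_pos'].round(4),o['force'].round(2))
p=cams.camera('wrist'); save(p,'w3')
he=np.array(p['hand_eye']); T=np.eye(4); T[:3,:3]=R.from_euler('xyz',o['eef_rot']).as_matrix(); T[:3,3]=o['ee_pos']
s,c=np.sin(np.radians(25)),np.cos(np.radians(25)); z=np.r_[s*EX,-c]
for n in names[3:6]:
    for r in cams.place_of(p,n)[:1]:
        u,v=r['at'][0]*640,r['at'][1]*480; d=float(np.median(p['depth'][int(v)-2:int(v)+3,int(u)-2:int(u)+3]))
        w=(T@he@np.array([(u-p['cx'])/p['fx']*d,(v-p['cy'])/p['fy']*d,d,1]))[:3]; print(n,round(r['p'],2),round(u),round(v),w.round(4),'along',round(w@z,4))
p=cams.camera('scene'); W=cloud(p); save({'image':cv2.resize(p['image'][120:375,200:540],(800,600),interpolation=cv2.INTER_CUBIC)},'s9')
for nm,zr,cen in [('tin',(.03,.08),(.485,.17)),('jar',(.03,.12),(.5,-.196))]:
    q=W[(np.hypot(W[...,0]-cen[0],W[...,1]-cen[1])<.06)&(W[...,2]>zr[0])&(W[...,2]<zr[1])]; print(nm,len(q),q.min(0).round(3),q.max(0).round(3))
sl=(W[...,2]>.158)&(W[...,2]<.178); X=(W[...,:2]-H)@EX; Y=(W[...,:2]-H)@EY; k=sl&(X<.01)&(X>-.06)
print([(y,np.percentile(X[k&(abs(Y-y)<.01)],[5,50]).round(4)) for y in (-.02,-.06,-.1,-.14,-.18,-.21) if (k&(abs(Y-y)<.01)).any()])
```

```text
23.2333 [ 0.5146 -0.087   0.3399] [ 0.76  0.45 -0.64]
key_round_top 0.89 481 304 [0.6579 0.0386 0.2364] along 0.0589
key_bar_top 0.61 337 301 [ 0.4975 -0.0771  0.3574] along -0.1112
key_square_top 0.73 410 300 [ 0.6456 -0.0244  0.2349] along 0.0588
tin 1371 [0.456 0.129 0.03 ] [0.531 0.205 0.063]
jar 735 [ 0.479 -0.23   0.03 ] [ 0.53  -0.183  0.112]
[(-0.02, array([-0.0208, -0.0144])), (-0.06, array([-0.0224, -0.0174])), (-0.1, array([-0.0237, -0.0188])), (-0.14, array([-0.025 , -0.0205])), (-0.18, array([-0.0262, -0.0214])), (-0.21, array([-0.0267, -0.0197]))]
```

View pics/s9.png

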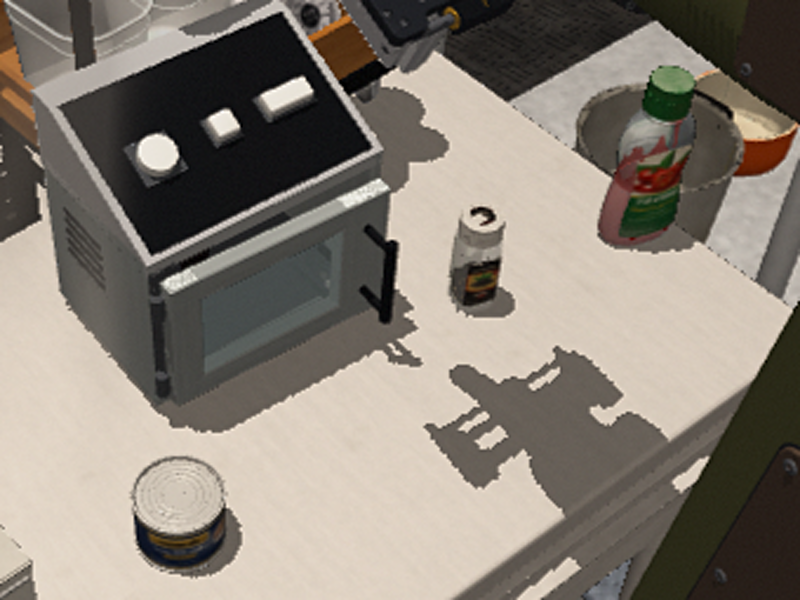

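View pics/w3.png

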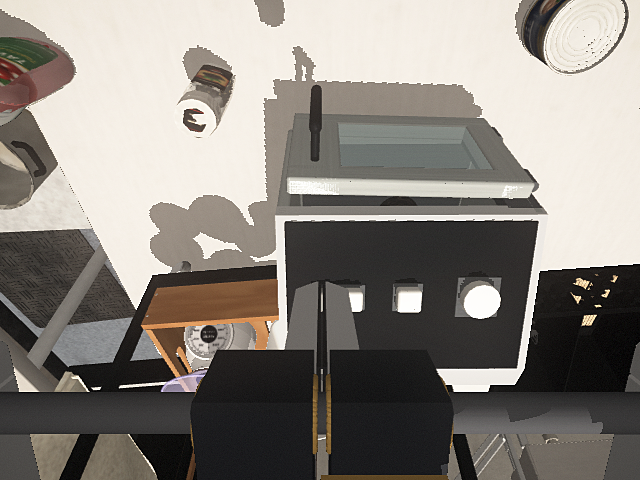

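The scene picture shows the door seated, all three keys standing up (bar key at 285,98), and the jar and tin where they started. The robot is touching nothing, so I'm handing in.

```bash
python3 -c "
from h import *
print(hand_in())"
```

```text
the job is handed in; nothing more can be done
None
```

The door is shut on its catch, and the round key and then the bar key were each pressed fully down and released. I handed the job in at about 23 s of the 51 s allowed.

- **Door:** I pushed it slowly with closed fingers. The catch resisted at about 8 N, yielded and drew the door in. A final nudge at about 9 N moved it only 0.2 mm, so it rests on the buffer. It was still seated, at roughly 0.03 rad, in the pictures after release.
- **Keys:** Both keys reached a clear hard stop, with wrist force peaking at about 18 N. That is well above the 4.3 N a key needs. The square key was not touched.
- **Final check:** The tin and jar had not moved within the camera error, and the robot was touching nothing. The round and square keys measured level with each other.
- **Check that failed:** The fingers hid most of the bar key from the wrist camera, so its last wrist reading landed on a finger and is not valid. I judged it to be up from the scene picture only.

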